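# Clear the groove of the cheese board with the pick

## Task

Three hazelnuts have rolled into the groove of the cheese board. Take the pick from its stand, set its tip down in the closed end of the groove and guide it lightly along the whole groove, round the bend and up to the square well, no faster than about 5 cm a second, so that it pushes all the nuts ahead of it into the well. Do not touch the nuts with the fingers or disturb the cheese and the dishes, and finally put the pick upright back in its stand.

Things in the scene. Friction and masses are not known exactly. Their poses are not given: they have to be found in the camera images.
- board: Fixed wooden board, 190 (x) x 300 (y) x 30 mm, top at z = 0.030. Origin: centre of its underside, 14 mm above the table (rubber feet). Groove 20 mm wide, 14 mm deep, floor z = 0.016; centre line in this frame: closed end wall y = -0.135, along x = 0.070 to y = 0.085, quarter circle of radius 0.040 about (0.030, 0.085), along y = 0.125 from x = 0.030 to x = -0.025, where it opens into the well.
- groove_start (a point): Point on the groove floor where the pick's tip starts, near the closed end: (0.070, -0.122, 0.016) in the board's frame.
- groove_mid (a point): Point on the groove floor in the first straight: (0.070, -0.015, 0.016) in the board's frame.
- groove_bend (a point): Point on the groove floor in the middle of the bend: (0.0583, 0.1133, 0.016) in the board's frame.
- groove_mouth (a point): Point on the groove floor at its mouth, 4 mm before the well: (-0.021, 0.125, 0.016) in the board's frame.
- well (a point): Centre of the floor of the square well, 60 x 60 mm, 26 mm deep (12 mm deeper than the groove), at (-0.055, 0.105, 0.004) in the board's frame.
- hazelnut_0: Loose brown hazelnut, a ball of 16 mm diameter with a paler patch, lying in the groove (first straight, nearer the closed end). Origin: its centre.
- hazelnut_1: Loose brown hazelnut, a ball of 16 mm diameter with a paler patch, lying in the groove (first straight, nearer the bend). Origin: its centre.
- hazelnut_2: Loose brown hazelnut, a ball of 16 mm diameter with a paler patch, lying in the groove (last straight, before the well). Origin: its centre.
- pick: Loose groove pick, 180 mm long, 90 g. Origin: its tip; z up through the handle. Steel shank of 10 mm diameter to z = 0.045, collar of 28 mm diameter to 0.049 tapering to 0.054, dark square handle 18 x 18 mm (faces square to x and y) to 0.176, end cap to 0.180. Stands upright in the stand, collar on the stand's top.
- stand_hole (a point): Centre of the mouth of the stand's round hole (16 mm diameter, 3 mm chamfer, 47 mm deep) in the fixed wooden stand (block 56 x 56 mm on a dark base plate 80 x 80 mm), 55 mm above the table. With the pick fully home its tip is 45 mm below this point.
- cheese_wedge: Yellow cheese wedge, 59 x 85 x 31 mm, loose on the board. Origin: centre of its underside.
- cheese_brie: Pale cut cheese, 66 x 50 x 38 mm, loose on the board. Origin: centre of its underside.
- bowl_nuts: White bowl of red-brown nuts with a spoon, 164 x 141 x 81 mm, loose at the left. Origin: centre of its underside.
- bowl_olives: White bowl of olives with a spoon, 144 x 154 x 81 mm, loose at the right. Origin: centre of its underside.
- pepper_mill: Brown wooden pepper mill, 53 mm diameter, 155 mm tall, loose at the right. Origin: centre of its underside.
Not all that is in view belongs to the job. What is shaped like the pick but turquoise is not meant.

How it is judged:
On the way, in this order (a step that is already met when the one before it is completed fails the run):
1. the pick's tip is down in the groove at its closed end (horizontal distance between pick and groove_start below 0.01 m and z of pick in the frame of board below 0.026 m), for 0.05 s.
2. the tip passes the first straight, down in the groove (horizontal distance between pick and groove_mid below 0.01 m and z of pick in the frame of board below 0.026 m), for 0.05 s.
3. the tip passes the bend, down in the groove (horizontal distance between pick and groove_bend below 0.01 m and z of pick in the frame of board below 0.026 m), for 0.05 s.
4. the tip reaches the mouth of the groove at the well (horizontal distance between pick and groove_mouth below 0.01 m and z of pick in the frame of board below 0.026 m), for 0.05 s.
At the end, for the whole second after the job is handed in: All nuts still on the well floor (within 40 mm of its centre, under 19 mm above the board's underside); pick still in its stand: tip within 8 mm of the hole axis, 38 mm or more below the mouth, tilt under 0.1 rad; cheeses moved under 15 mm, bowls and mill under 20 mm (horizontal distance between each of hazelnut_0, hazelnut_1, hazelnut_2 and well below 0.04 m and z of each of hazelnut_0, hazelnut_1, hazelnut_2 in the frame of board below 0.019 m and linear speed of each of hazelnut_0, hazelnut_1, hazelnut_2 below 0.03 m/s and horizontal distance between pick and stand_hole below 0.008 m and z of pick in the frame of stand_hole below -0.038 m and angle between pick's own z axis and vertical below 0.1 rad and linear speed of pick below 0.02 m/s and distance of each of cheese_wedge, cheese_brie from where it was at the start of the episode below 0.015 m and distance of each of bowl_nuts, bowl_olives, pepper_mill from where it was at the start of the episode below 0.02 m); the robot touches nothing.
It fails at once if the pick moves faster than 15 cm/s while its tip is down in the groove (z of pick in the frame of board below 0.026 m and x of pick in the frame of board between -0.025 and 0.095 m and y of pick in the frame of board between -0.15 and 0.15 m and linear speed of pick above 0.15 m/s).
It fails at once if the pick is pressed against the board with more than 20 N (contact force between pick and board above 20 N).
It fails at once if the fingers touch a hazelnut (contact force between the fingers and hazelnut_0 above 0.2 N or contact force between the fingers and hazelnut_1 above 0.2 N or contact force between the fingers and hazelnut_2 above 0.2 N).
It fails at once if a cheese is moved more than 15 mm, or a bowl or the mill more than 20 mm (distance of any of cheese_wedge, cheese_brie from where it was at the start of the episode above 0.015 m or distance of any of bowl_nuts, bowl_olives, pepper_mill from where it was at the start of the episode above 0.02 m).
It also fails if it takes over 72 s, if anything falls off the work surface, if the arm or the gripper's body presses on something with over 40 N, if the wrist force passes 120 N, or if a joint passes its speed limit or range.

## Robot

A 7-joint arm with a two-finger parallel gripper is mounted at the origin on a cart in front of the work surface, level with it; the furniture and walls round the work are solid. World frame = base frame: x ahead of the robot, y to its left, z up, the work surface at z = 0. Lengths are in m, angles in rad, forces in N, time in s.
With the tool pointing down it reaches from about 0.35 to 0.9 m from the base axis. Payload 8.1 kg.
Tool frame: the origin (TCP) lies midway between the tips of the shut fingers; the grasp point (between the pads) lies 19 mm behind it; z points along the fingers, x is the direction in which the jaws open and shut, and the axes are right-handed (so a half turn about z gives the same grasp; the last joint's range is limited). The gripper opens to 92 mm and grips with 3 to 60 N. Pads are 19 mm wide; open, the fingers measure 130 mm over their backs; the gripper's body (75 mm by 190 mm) begins 47 mm behind the grasp point.
Start: joints at [-1.276, 0.434, 0.025, 1.573, -0.012, 1.134, -0.075], TCP at [0.242, 0.576, 0.227] pointing down, gripper open.
Joint ranges: [-2.62, 2.62], [-0.44, 2.09], [-1.27, 1.32], [0.08, 2.57], [-1.32, 4.46], [0.12, 2], [-2.74, 2.74]. Speed limits (rad/s): [2.22, 2.22, 3.01, 3.01, 3.14, 3.14, 3.14].

## Interface

Orientations are given as a rotation vector (axis times angle).
In Python, from cell import arm gives the robot as it stands.
- The arm moves only by the tool jog_arm, never from a script. Its argument "commands" is a list of rows, each an object with "translation": the shift along the tool's x, y, z in mm, a list of three; "turn": the turn, a rotation vector about the tool's x, y, z in rad, a list of three. A call has 1 to 12 rows; each row is the pose to reach, as a shift and turn from the pose commanded when the call began, along the tool's axes at that moment; what a row does not reach only later rows make up. A row lasts 1/12 s, in which the tool goes at most 41.7 mm and 7.16 degrees, less where a joint would pass 70% of its speed; a pose out of reach is approached as far as the arm can. A call with a gripper value outside its range is refused whole. "claw" is the closure, from -1 (fully open) to 1 (shut), so that 0 is half open, set as the call begins (left out, the last holds). The fingers move at their own pace and stop on an object; "grip_force" is the grip in N (left out, the last holds). Time passes only in rows, so rows that repeat a pose let the fingers close. It gives the time, the measured TCP pose, the force and the opening at its end, in the units of the state.
- arm.observe(): the state, without advancing time (a new reading comes with each control period).
- arm.get_image(name): name is "scene" or "top"; returns the picture (400x640x3 uint8, blue, green, red); there is no depth.
- arm.camera_info(name): a dict with "vertical_fov" (degrees; the focal length in pixels is half the picture's height over the tangent of half this angle, whatever the lens; pixels are square), "cx", "cy" (the principal point, pixels), "distortion" ([k1, k2, p1, p2, k3] as OpenCV has them; the pictures are not rectified), "eye" and "rotation" of the camera in the world. Camera axes: x right, y up, looking along -z (the intrinsics and any distortion apply to the point x, -y, -z); pixel columns grow to the right and rows downward; lengths in m; the calibration is good to about 2 mm. A picture is of the moment at which its call begins. camera_info takes no time and is no camera call.
- arm.sign_off(): hands the job in, once; it reports no verdict.
Trained networks look in the newest picture that a camera, given by its name, has taken for a name from the list of things; names that differ only in an ending like _2 or _b are one class to them, and where a whole thing is asked for, a point or a joint stands for the part that bears it (a point fixed in the world has none). Each returns a list of dicts, best first, with "confidence" (0 to 1); they miss things now and then, are a little off and sometimes report something else, mostly with a low value. They report only what shows in the picture. A call takes as long as a camera call. They do not tell look-alikes from the thing itself.
- arm.trace(camera, query): "region" (400x640 bool, what is visible of it) and "box" ([left, top, width, height] in pixels, round what is visible of it).
- arm.landmark_of(camera, query): "at" ([column, row] in pixels: a listed point, or the origin of a listed thing).
The state is a dict: "clock": time; "joints": joint angles; "dq": joint speeds; "joint_efforts": joint torques, N m; "position": TCP position; "ee_rot": TCP orientation; "force": force on the tool from outside, world axes, zero at the start; "ft_torque": the same for the moment, N m; "width": opening from 0.0 (shut) to 1.0 (fully open).
Only numpy, scipy, OpenCV 4.12 (cv2) and the standard library are available. Lean on these libraries where they do the work, as an engineer would, in place of code of your own. Each camera call takes 0.05 s, during which the arm holds its last target. There are 200 camera calls.

## Working session

There is one attempt and no reset: what is moved stays moved. The work goes in short steps, Python scripts to look and compute and a tool call to move; the robot and the scene stay as the last step left them, time stands still between calls to the robot, and variables do not carry over. Pictures are saved under pics/ and viewed, about 8 in all and at most 12, crops included, and the job is handed in when it is done.

Besides the shell and the picture viewer there is one more tool, called after "Emit:" as name(argument=value, ...) on one line, values as JSON. jog_arm: Moves the arm, as the interface text tells. Its arguments: {"type":"object","properties":{"commands":{"type":"array","items":{"type":"object","properties":{"translation":{"type":"array","items":{"type":"number"}},"turn":{"type":"array","items":{"type":"number"}}}}},"claw":{"type":"number"},"grip_force":{"type":"number"}},"required":["commands"]}

```bash
ls; mkdir -p pics; python3 - <<'E'
from cell import arm
import cv2,numpy as np
for n in("scene","top"):
    im=arm.get_image(n); cv2.imwrite(f"pics/{n}0.png",im); print(n,arm.camera_info(n))
s=arm.observe(); print(s)
for n in("scene","top"):
  for q in("groove_start","groove_mid","groove_bend","groove_mouth","well","stand_hole","pick","board","hazelnut_0"):
    print(n,q,[(round(d["confidence"],2),np.round(d["at"],1).tolist()) for d in arm.landmark_of(n,q)][:4])
E
```

```text
pics
scene {'vertical_fov': 46.3241905417026, 'cx': 313.4125555538102, 'cy': 196.867596624504, 'distortion': array([-0.08016942,  0.        ,  0.        ,  0.        ,  0.        ]), 'eye': array([-0.1311198 , -0.83318948,  0.8507143 ]), 'rotation': array([ 0.87347407, -0.34653301, -0.69159007])}
top {'vertical_fov': 49.79942252133953, 'cx': 325.1836682122456, 'cy': 198.89847637877816, 'distortion': array([-0.06641064,  0.        ,  0.        ,  0.        ,  0.        ]), 'eye': array([ 0.3515152 , -0.10501527,  1.36180865]), 'rotation': array([ 0.13776194, -0.12936502, -1.58064383])}
{'clock': 0.1, 'joints': array([-1.27560716,  0.43513811,  0.02497325,  1.5740125 , -0.01160819,
        1.13396839, -0.07509203]), 'dq': array([-0.00070699, -0.00328984,  0.00074477, -0.00241083, -0.00033233,
       -0.00025082,  0.00057617]), 'joint_efforts': array([ 3.55811244e-03, -6.69131470e+01,  9.88052264e-01, -3.15144467e+01,
       -6.05482981e-02,  3.74485727e-02,  6.92356934e-05]), 'position': array([0.24198395, 0.57576414, 0.2260304 ]), 'ee_rot': array([ 2.61591173e+00,  1.73816076e+00, -1.
[... 388 characters left out ...]
7.0])]
scene stand_hole [(0.76, [365.5, 253.0])]
scene pick [(0.89, [340.0, 291.2]), (0.65, [364.3, 265.9]), (0.24, [297.5, 196.9])]
scene board [(0.7, [270.8, 212.3])]
scene hazelnut_0 [(0.58, [308.8, 207.0])]
top groove_start [(0.87, [334.1, 211.2])]
top groove_mid [(0.96, [300.1, 207.6])]
top groove_bend [(0.55, [261.0, 208.3]), (0.17, [299.6, 205.9])]
top groove_mouth []
top well [(0.93, [253.5, 243.0])]
top stand_hole [(0.8, [398.4, 216.3]), (0.28, [299.7, 207.0])]
top pick [(0.58, [396.7, 220.4]), (0.5, [401.0, 248.7]), (0.35, [289.4, 206.7])]
top board [(0.8, [292.3, 230.6]), (0.56, [211.0, 235.0])]
top hazelnut_0 [(0.62, [444.3, 204.0]), (0.6, [250.8, 225.4]), (0.39, [320.5, 213.5])]
```

```bash
python3 - <<'E'
import cv2
a=cv2.imread("pics/scene0.png");b=cv2.imread("pics/top0.png")
cv2.imwrite("pics/scene1.png",cv2.resize(a[140:320,180:440],None,fx=3,fy=3,interpolation=cv2.INTER_CUBIC))
cv2.imwrite("pics/top1.png",cv2.resize(b[130:310,200:460],None,fx=3,fy=3,interpolation=cv2.INTER_CUBIC))
E
```

```text
(no output)
```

View pics/scene1.png

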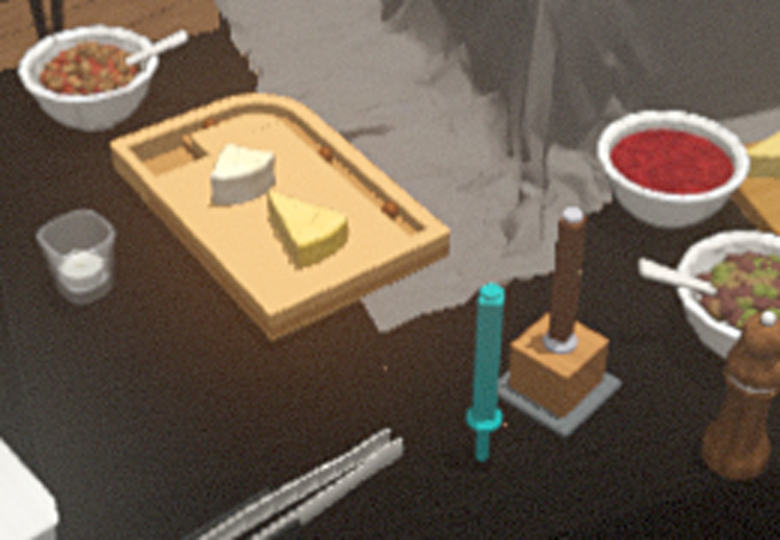

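View pics/top1.png

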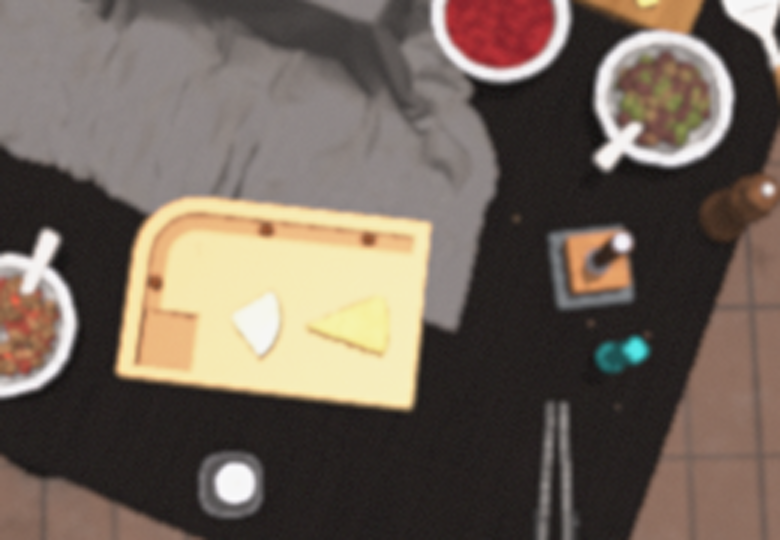

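View pics/scene0.png

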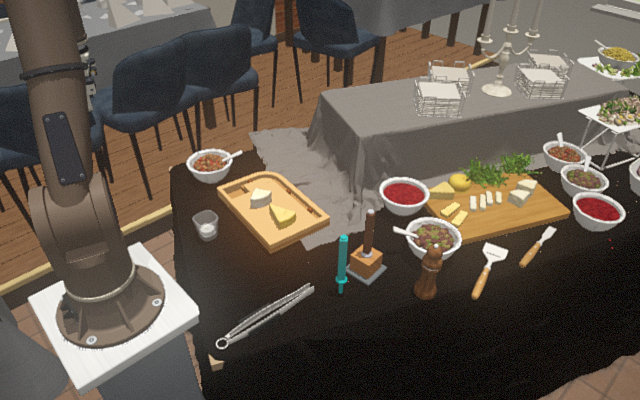

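The scene view shows the brown-handled pick in its stand at about (365,253), with its cap at (371,212). The turquoise look-alike is at about (342,265). The board is on the left, with two nuts in the first straight and one in the last. Next I'll fit the board and the pick geometrically.

```bash
cat > h.py <<'E'
import numpy as np,cv2
from scipy.spatial.transform import Rotation as R
from scipy.optimize import least_squares
def cam(i):
    f=200/np.tan(np.radians(i["vertical_fov"]/2))
    K=np.array([[f,0,i["cx"]],[0,f,i["cy"]],[0,0,1.]])
    Rw=R.from_rotvec(i["rotation"]).as_matrix() if np.size(i["rotation"])==3 else i["rotation"]
    M=np.diag([1,-1,-1])@Rw.T
    return K,i["distortion"],M,-M@i["eye"]
def proj(c,P):
    K,d,M,t=c
    return cv2.projectPoints(np.atleast_2d(P).astype(float),cv2.Rodrigues(M)[0],t,K,d)[0][:,0]
def ray_z(c,i,uv,z):
    K,d,M,t=c
    n=cv2.undistortPoints(np.array([[uv]],float),K,d)[0,0]
    v=M.T@np.r_[n,1]; return i["eye"]+v*(z-i["eye"][2])/v[2]
E
python3 - <<'E'
from cell import arm
from h import *
I={n:arm.camera_info(n) for n in("scene","top")}; C={n:cam(I[n]) for n in I}
a=np.linspace(0,np.pi/2,12)
out=np.r_[[[ -.095,.15],[-.095,-.15],[.095,-.15]],np.c_[.03+.065*np.cos(a),.085+.065*np.sin(a)]]
box=np.r_[np.c_[out,0*out[:,0]],np.c_[out,0*out[:,0]+.03]]
def W(p,P): 
    c,s=np.cos(p[2]),np.sin(p[2]); P=np.atleast_2d(P)
    return np.c_[p[0]+c*P[:,0]-s*P[:,1],p[1]+s*P[:,0]+c*P[:,1],P[:,2]+.014]
cont={}
for n in I:
    r=arm.trace(n,"board"); print(n,[(x["confidence"],x["box"]) for x in r][:3])
    m=r[0]["region"].astype(np.uint8)
    m=cv2.morphologyEx(m,cv2.MORPH_CLOSE,np.ones((9,9)))
    cs=cv2.findContours(m,cv2.RETR_EXTERNAL,cv2.CHAIN_APPROX_NONE)[0]
    cont[n]=max(cs,key=cv2.contourArea)[:,0].astype(float)
lm={"scene":{"s":(316.3,218),"m":(291.9,196.3),"b":(270.2,182),"o":(242.7,184.7)},"top":{"s":(334.1,211.2),"m":(300.1,207.6),"b":(261,208.3)}}
P={"s":(.07,-.122,.016),"m":(.07,-.015,.016),"b":(.0583,.1133,.016),"o":(-.021,.125,.016)}
def res(p,ns):
    o=[]
    for n in ns:
        h=cv2.convexHull(proj(C[n],W(p,box)).astype(np.float32))
        o+= [cv2.pointPolygonTest(h,tuple(map(float,q)),True)-0.0 for q in cont[n]]
    return np.array(o)
g=ray_z(C["top"],I["top"],(292.3,230.6),.03); print("guess",g)
x0=np.r_[g[:2],-.1]
for ns in(("scene",),("top",),("scene","top")):
    r=least_squares(res,x0,args=(ns,),loss="soft_l1",f_scale=.7,diff_step=1e-4,x_scale=[.01,.01,.05]); print(ns,r.x.round(4),np.abs(r.fun).mean())
    for n in I: print(n,{k:(proj(C[n],W(r.x,P[k]))[0]-lm[n][k]).round(1).tolist() for k in lm[n]})
p=r.x
for k in P: print(k,W(p,P[k]).round(4))
# pick
for n,z in(("scene",.19),("top",.19)):
    for q in("pick",):
        for x in arm.trace(n,q)[:3]: 
            ys,xs=np.nonzero(x["region"]); print(n,x["confidence"],x["box"],arm.get_image(n)[x["region"]].mean(0).round())
print("cap scene",ray_z(C["scene"],I["scene"],(371,211.5),.189),"cap top",ray_z(C["top"],I["top"],(407.3,210.7),.19))
print("hole scene",ray_z(C["scene"],I["scene"],(365.5,253),.055),"top",ray_z(C["top"],I["top"],(398.4,216.3),.055))
# stand top corners (top cam crop est.)
for c in((565,238),(628,228),(634,287),(573,294)): print(ray_z(C["top"],I["top"],(c[0]/3+200,c[1]/3+130),.055).round(4))
E
```

```text
scene [(0.74, [217.3, 172.3, 111.5, 79.1])]
top [(0.83, [239.2, 193.5, 106.0, 76.0])]
guess [0.48161807 0.00386398 0.03      ]
('scene',) [ 0.4891  0.0095 -0.125 ] 0.6302604450850506
scene {'s': [-0.4, -0.1], 'm': [2.2, 2.2], 'b': [-2.7, -3.0], 'o': [0.0, 1.3]}
top {'s': [-2.1, -0.9], 'm': [-2.1, -1.0], 'b': [-4.0, -2.5]}
('top',) [ 0.4869  0.0059 -0.1294] 0.4128395135410484
scene {'s': [-0.2, 1.1], 'm': [2.5, 3.2], 'b': [-2.4, -2.3], 'o': [0.3, 2.0]}
top {'s': [-0.8, 0.0], 'm': [-0.8, -0.3], 'b': [-2.7, -2.0]}
('scene', 'top') [ 0.4875  0.0068 -0.1279] 0.593971240565526
scene {'s': [-0.3, 0.7], 'm': [2.4, 2.9], 'b': [-2.5, -2.5], 'o': [0.2, 1.8]}
top {'s': [-1.2, -0.3], 'm': [-1.2, -0.5], 'b': [-3.1, -2.1]}
s [[ 0.5414 -0.1231  0.03  ]]
m [[ 0.555 -0.017  0.03 ]]
b [[0.5598 0.1118 0.03  ]]
o [[0.4826 0.1335 0.03  ]]
scene 0.94 [337.0, 235.3, 13.6, 58.4] [116. 121.  52.]
scene 0.86 [358.9, 208.4, 18.6, 47.3] [ 68.  80. 102.]
top 0.64 [394.9, 210.6, 12.4, 15.7] [104. 109. 127.]
top 0.62 [397.9, 243.4, 16.8, 13.3] [134. 133.  48.]
cap scene [ 0.51923646 -0.32584123  0.189     ] cap top [ 0.51621516 -0.32544892  0.19      ]
hole scene [ 0.52090364 -0.32074382  0.055     ] top [ 0.51831009 -0.32275648  0.055     ]
[ 0.5403 -0.2927  0.055 ]
[ 0.5497 -0.3578  0.055 ]
[ 0.4889 -0.3611  0.055 ]
[ 0.4828 -0.2987  0.055 ]
```

```bash
cat >> h.py <<'E'
def W(p,P,z0=.014):
    c,s=np.cos(p[2]),np.sin(p[2]); P=np.atleast_2d(np.array(P,float))
    return np.c_[p[0]+c*P[:,0]-s*P[:,1],p[1]+s*P[:,0]+c*P[:,1],P[:,2]+z0]
E
python3 - <<'E'
from cell import arm
from h import *
p=(.4875,.0068,-.1279); q=(.5175,-.325,.1)
a=np.linspace(0,np.pi/2,12)
def edge(r,ye): return np.r_[[[.03+r,-.135]],np.c_[.03+r*np.cos(a),.085+r*np.sin(a)],[[-.025,.085+r]]]
S=6; T=[]
for n,o,w,o2 in(("top",(235,190),(115,84),(380,195)),("scene",(213,168),(120,90),(350,203))):
    im=cv2.imread(f"pics/{n}0.png"); c=cam(arm.camera_info(n))
    def crop(o,w): return cv2.resize(im[o[1]:o[1]+w[1],o[0]:o[0]+w[0]],None,fx=S,fy=S,interpolation=cv2.INTER_CUBIC)
    def draw(A,o,P,col,cl=False): cv2.polylines(A,[((proj(c,P)-o+.5)*S).round().astype(int)],cl,col,1)
    A=crop(o,(80,66) if n=="x" else w)
    for r in(.03,.05): draw(A,o,W(p,np.c_[edge(r,0),np.full(14,.03)]),(255,0,0))
    well=np.array([[-.085,.075],[-.025,.075],[-.025,.135],[-.085,.135]])
    draw(A,o,W(p,np.c_[well,np.full(4,.03)]),(0,0,255),True)
    draw(A,o,W(p,[[-.095,.15,.03],[-.095,-.15,.03],[.095,-.15,.03]]),(0,160,0))
    B=crop(o2,(45,64) if n=="scene" else (45,45))
    sq=np.array([[1,1],[1,-1],[-1,-1],[-1,1]])
    for h,z,col in((.028,.055,(255,255,0)),(.04,.005,(0,255,0)),(.009,.064,(0,0,255)),(.009,.186,(0,0,255))): draw(B,o2,W(q,np.c_[sq*h,np.full(4,z)],0),col,True)
    H=max(A.shape[0],B.shape[0]); A=cv2.copyMakeBorder(A,0,H-A.shape[0],0,0,0);B=cv2.copyMakeBorder(B,0,H-B.shape[0],0,0,0)
    X=np.hstack([A,B]); X=cv2.resize(X,(800,X.shape[0]*800//X.shape[1])); cv2.imwrite(f"pics/ov_{n}.png",X)
E
```

```text
(no output)
```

View pics/ov_top.png

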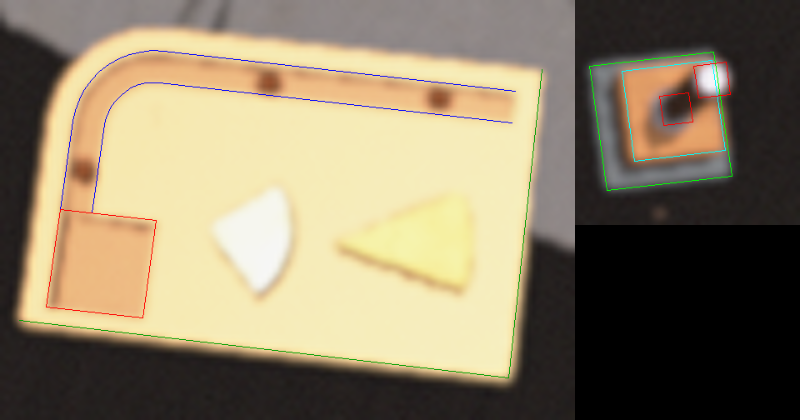

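View pics/ov_scene.png

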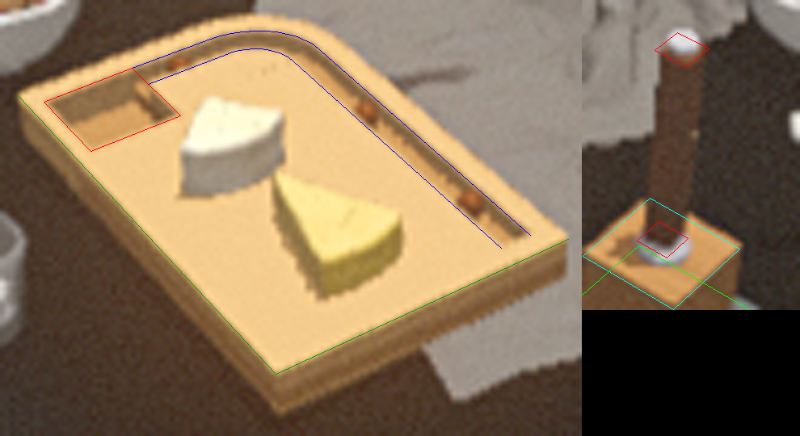

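```bash
python3 - <<'E'
from cell import arm
from h import *
from scipy.optimize import minimize
a=np.linspace(0,np.pi/2,25)
def path(r):
    s=np.linspace(-.13,.085,80); t=np.linspace(.03,-.02,20)
    return np.r_[np.c_[0*s+.03+r,s],np.c_[.03+r*np.cos(a),.085+r*np.sin(a)],np.c_[t,0*t+.085+r]]
t=np.linspace(-.009,.009,12)
pairs=[(.05,+1),(.03,-1)]
d=.003
I={n:cam(arm.camera_info(n)) for n in("scene","top")}
G={n:cv2.GaussianBlur(cv2.imread(f"pics/{n}0.png")[:,:,0],(0,0),.6).astype(np.float32) for n in I}
def samp(n,P): 
    u=proj(I[n],P).astype(np.float32); return cv2.remap(G[n],u[:,0],u[:,1],cv2.INTER_CUBIC)[:,0] if 0 else cv2.remap(G[n],u[None,:,0],u[None,:,1],cv2.INTER_LINEAR)[0]
def L(xy): return np.c_[xy,np.full(len(xy),.03)]
wx=np.linspace(-.08,-.03,20)
def score(p,ns):
    s=0
    for n in ns:
        for r,g in pairs: s+=np.mean(np.clip(samp(n,W(p,L(path(r+g*d))))-samp(n,W(p,L(path(r-g*d)))),-40,40))
        s+=.5*np.mean(samp(n,W(p,L(np.c_[t+.07,0*t-.135-d])))-samp(n,W(p,L(np.c_[t+.07,0*t-.135+d]))))
        s+=.5*np.mean(samp(n,W(p,L(np.c_[wx,0*wx+.075-d])))-samp(n,W(p,L(np.c_[wx,0*wx+.075+d]))))
    return -s
for ns in(("scene",),("top",),("scene","top")):
    best=min((minimize(score,[.4875+i,.0068+j,-.1279],args=(ns,),method="Nelder-Mead",options=dict(initial_simplex=np.array([.4875+i,.0068+j,-.1279])+np.array([[0,0,0],[.004,0,0],[0,.004,0],[0,0,.02]]))) for i in(-.002,.002) for j in (-.002,.002)),key=lambda r:r.fun)
    print(ns,best.x.round(4),best.fun)
E
```

```text
('scene',) [ 0.4892  0.0071 -0.1247] -106.49628448486328
('top',) [ 0.4865  0.0064 -0.1251] -97.17268371582031
('scene', 'top') [ 0.4877  0.0066 -0.1253] -199.97256469726562
```

```bash
cat >> h.py <<'E'
def jog(s,pos,head):
    """shift mm / turn in tool axes from the measured pose to pos, tool down, tool x at heading"""
    Rc=R.from_rotvec(s["ee_rot"])
    c,sn=np.cos(head),np.sin(head)
    Rt=R.from_matrix(np.array([[c,sn,0],[sn,-c,0],[0,0,-1]]))
    return (Rc.inv().apply(np.array(pos)-s["position"])*1000).round(1),(Rc.inv()*Rt).as_rotvec().round(3)
BOARD=(.4879,.0066,-.125); STAND=(.5185,-.324,.1)
E
python3 - <<'E'
from cell import arm
from h import *
s=arm.observe()
print(jog(s,[.5185,-.324,.26],-1.47)); print(jog(s,[.47,.1,.27],-.3))
E
```

```text
(array([-722.8,  603.6,  -33.3]), array([-0.   , -0.   ,  2.643]))
(array([-350.7,  394.6,  -43.3]), array([-0.   , -0.   ,  1.473]))
```

Emit:
jog_arm(commands=[{"translation":[-30,25,-40],"turn":[0,0,0.12]},{"translation":[-60,50,-43],"turn":[0,0,0.24]},{"translation":[-90,75,-43],"turn":[0,0,0.36]},{"translation":[-120,100,-43],"turn":[0,0,0.48]},{"translation":[-150,125,-43],"turn":[0,0,0.6]},{"translation":[-180,150,-43],"turn":[0,0,0.72]},{"translation":[-210,175,-43],"turn":[0,0,0.84]},{"translation":[-240,200,-43],"turn":[0,0,0.96]},{"translation":[-270,225,-43],"turn":[0,0,1.08]},{"translation":[-300,250,-43],"turn":[0,0,1.2]},{"translation":[-330,275,-43],"turn":[0,0,1.32]},{"translation":[-360,300,-43],"turn":[0,0,1.44]}], claw=-0.3, grip_force=30)

```text
clock: 2.4
position: [0.3794, 0.1262, 0.27]
ee_rot: [-3.111, 0.427, -0.001]
force: [1.2, 0.5, -0.2]
width: 0.65
```

```bash
python3 - <<'E'
from cell import arm
from h import *
s=arm.observe()
print(s["joints"].round(2),s["width"],s["position"]);print(jog(s,[.5185,-.324,.26],-1.47))
E
```

```text
[-0.91 -0.01  0.46  2.04  0.    1.11 -0.72] 0.6497725967330631 [0.3793632  0.12622002 0.27002635]
(array([255.3, 396.1,   9.7]), array([-1.000e-03,  0.000e+00,  1.197e+00]))
```

Emit:
jog_arm(commands=[{"translation":[22,34,0],"turn":[0,0,0.1]},{"translation":[44,68,0],"turn":[0,0,0.2]},{"translation":[66,102,0],"turn":[0,0,0.31]},{"translation":[88,136,1],"turn":[0,0,0.41]},{"translation":[110,170,2],"turn":[0,0,0.52]},{"translation":[132,204,3],"turn":[0,0,0.62]},{"translation":[154,239,4],"turn":[0,0,0.73]},{"translation":[176,273,5],"turn":[0,0,0.84]},{"translation":[198,307,6],"turn":[0,0,0.95]},{"translation":[220,341,8],"turn":[0,0,1.05]},{"translation":[241,374,10],"turn":[0,0,1.15]},{"translation":[255,396,10],"turn":[0,0,1.197]}])

```text
clock: 3.4
position: [0.5208, -0.3247, 0.2591]
ee_rot: [2.328, -2.107, 0.001]
force: [-0.7, 0.1, 1.1]
width: 0.649
```

```bash
python3 - <<'E'
from cell import arm
from h import *
s=arm.observe()
print(s["joints"].round(2),s["width"],s["position"]);print(jog(s,[.5185,-.324,.131],-1.47))
E
```

```text
[-0.12  0.5   0.91  1.6  -0.41  1.24 -0.61] 0.6491806075932137 [ 0.52077583 -0.32470151  0.25911853]
(array([ -1.1,   2.1, 128.1]), array([ 0.001, -0.001, -0.001]))
```

Emit:
jog_arm(commands=[{"translation":[-1,2,12]},{"translation":[-1,2,36]},{"translation":[-1,2,60]},{"translation":[-1,2,84]},{"translation":[-1,2,106]},{"translation":[-1,2,122]},{"translation":[-1,2,128]},{"translation":[-1,2,128]},{"translation":[-1,2,128]}])

```text
schema error: expected keys translation, turn
```

```bash
python3 - <<'E'
from cell import arm
from h import *
s=arm.observe()
print(s["position"],s["force"]);print(jog(s,[.5185,-.324,.131],-1.47))
T=[]
q=(.5185,-.324,.1)
for n,o in(("scene",(325,165)),("top",(365,175))):
    im=arm.get_image(n)[o[1]:o[1]+90,o[0]:o[0]+66]; T.append(cv2.resize(im,None,fx=6,fy=6,interpolation=cv2.INTER_CUBIC))
cv2.imwrite("pics/g1.png",np.hstack(T))
E
```

```text
[ 0.52077583 -0.32470151  0.25911853] [-0.67476907  0.1310624   1.08446384]
(array([ -1.1,   2.1, 128.1]), array([ 0.001, -0.001, -0.001]))
```

View pics/g1.png

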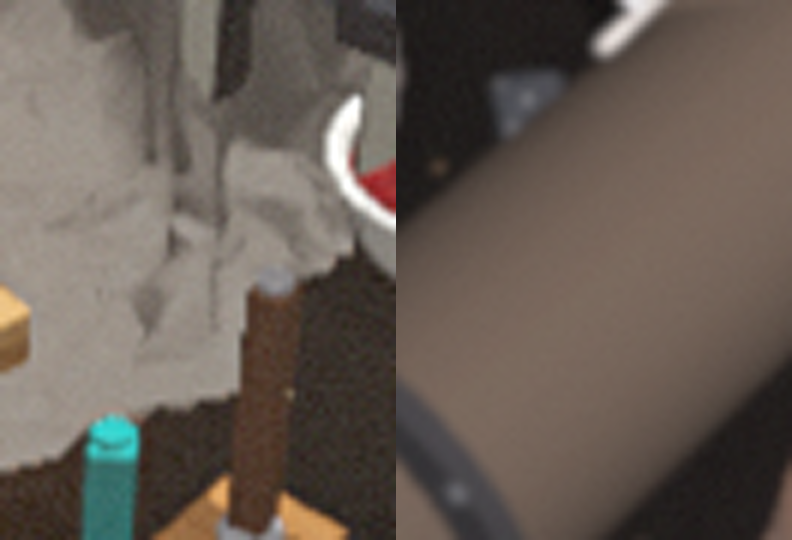

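The row format was refused because the turn was missing, so the arm is still above the pick. The picture shows the fingers over the handle cap. I'll descend now.

Emit:
jog_arm(commands=[{"translation":[-1,2,12],"turn":[0,0,0]},{"translation":[-1,2,36],"turn":[0,0,0]},{"translation":[-1,2,60],"turn":[0,0,0]},{"translation":[-1,2,84],"turn":[0,0,0]},{"translation":[-1,2,106],"turn":[0,0,0]},{"translation":[-1,2,122],"turn":[0,0,0]},{"translation":[-1,2,128],"turn":[0,0,0]},{"translation":[-1,2,128],"turn":[0,0,0]},{"translation":[-1,2,128],"turn":[0,0,0]}])

```text
clock: 4.25
position: [0.5189, -0.3202, 0.1324]
ee_rot: [-2.337, 2.099, -0.001]
force: [-0.2, -0.1, 0.1]
width: 0.651
```

```bash
python3 - <<'E'
from cell import arm
from h import *
s=arm.observe()
print(s["position"],s["force"],s["width"]);print(jog(s,[.5185,-.324,.131],-1.47))
im=arm.get_image("scene")[150:290,300:440]; cv2.imwrite("pics/g2.png",cv2.resize(im,None,fx=4,fy=4,interpolation=cv2.INTER_CUBIC))
E
```

```text
[ 0.51887261 -0.32020268  0.13237533] [-0.17083603 -0.1078107   0.10218547] 0.6510006643227778
(array([3.7, 0.8, 1.4]), array([-0.   , -0.   ,  0.007]))
```

View pics/g2.png

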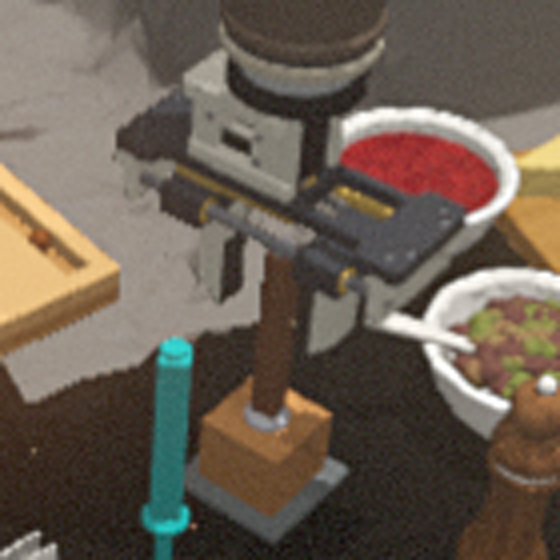

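The fingers straddle the brown handle at about (275,280) in the crop, and the turquoise pick is clear. I'll centre and close.

Emit:
jog_arm(commands=[{"translation":[4,1,1],"turn":[0,0,0]},{"translation":[4,1,1],"turn":[0,0,0]},{"translation":[4,1,1],"turn":[0,0,0]}])

```text
clock: 4.55
position: [0.5182, -0.3251, 0.1315]
ee_rot: [-2.336, 2.1, -0.002]
force: [0.6, 0.2, 0.6]
width: 0.647
```

Emit:
jog_arm(commands=[{"translation":[0,0,0],"turn":[0,0,0]},{"translation":[0,0,0],"turn":[0,0,0]},{"translation":[0,0,0],"turn":[0,0,0]},{"translation":[0,0,0],"turn":[0,0,0]},{"translation":[0,0,0],"turn":[0,0,0]},{"translation":[0,0,0],"turn":[0,0,0]},{"translation":[0,0,0],"turn":[0,0,0]},{"translation":[0,0,0],"turn":[0,0,0]},{"translation":[0,0,0],"turn":[0,0,0]}], claw=1, grip_force=35)

```text
clock: 5.3
position: [0.518, -0.3244, 0.1307]
ee_rot: [-2.337, 2.1, 0.0]
force: [-0.7, -0.1, -0.7]
width: 0.192
```

```bash
python3 - <<'E'
from cell import arm
from h import *
s=arm.observe()
print(s["clock"],s["position"],s["force"],s["ft_torque"],s["width"]*92);print(jog(s,[.5185,-.324,.131],-1.47))
E
```

```text
5.3 [ 0.51801081 -0.32441807  0.13067118] [-0.70831675 -0.13799795 -0.67489314] [ 0.03260033  0.1385519  -0.01187542] 17.618118871616833
(array([-0.4, -0.5, -0.3]), array([0.   , 0.   , 0.006]))
```

Emit:
jog_arm(commands=[{"translation":[0,0,-4],"turn":[0,0,0]},{"translation":[0,0,-12],"turn":[0,0,0]},{"translation":[0,0,-22],"turn":[0,0,0]},{"translation":[0,0,-32],"turn":[0,0,0]},{"translation":[0,0,-44],"turn":[0,0,0]},{"translation":[0,0,-56],"turn":[0,0,0]},{"translation":[0,0,-68],"turn":[0,0,0]},{"translation":[0,0,-80],"turn":[0,0,0]},{"translation":[0,0,-90],"turn":[0,0,0]},{"translation":[0,0,-95],"turn":[0,0,0]},{"translation":[0,0,-95],"turn":[0,0,0]}])

```text
clock: 6.22
position: [0.5185, -0.3249, 0.2272]
ee_rot: [-2.336, 2.099, -0.003]
force: [0.8, -0.0, -0.8]
width: 0.195
```

```bash
python3 - <<'E'
from cell import arm
from h import *
s=arm.observe()
print(s["clock"],s["position"],s["force"],s["width"]*92,s["joints"].round(2))
g=W(BOARD,[.07,-.122,.016])[0]; print(g,jog(s,g+[0,0,.121+.03],-1.47))
E
```

```text
6.2167 [ 0.51848402 -0.32492261  0.22715846] [ 0.82532514 -0.0375755  -0.77894359] 17.93735701524139 [-0.11  0.52  0.89  1.66 -0.43  1.17 -0.58]
[ 0.54214352 -0.12317535  0.03      ] (array([-198.1,  -45. ,   46. ]), array([-0.002, -0.001,  0.006]))
```

Emit:
jog_arm(commands=[{"translation":[-12,-3,0],"turn":[0,0,0]},{"translation":[-34,-8,0],"turn":[0,0,0]},{"translation":[-60,-14,0],"turn":[0,0,0]},{"translation":[-88,-20,0],"turn":[0,0,0]},{"translation":[-116,-26,0],"turn":[0,0,0]},{"translation":[-144,-32,0],"turn":[0,0,0]},{"translation":[-170,-38,5],"turn":[0,0,0]},{"translation":[-188,-43,17],"turn":[0,0,0]},{"translation":[-196,-45,32],"turn":[0,0,0]},{"translation":[-198,-45,43],"turn":[0,0,0]},{"translation":[-198,-45,46],"turn":[0,0,0]},{"translation":[-198,-45,46],"turn":[0,0,0]}])

```text
clock: 7.22
position: [0.5407, -0.1236, 0.1788]
ee_rot: [2.334, -2.1, -0.002]
force: [0.6, 0.2, -0.7]
width: 0.195
```

```bash
python3 - <<'E'
from cell import arm
from h import *
s=arm.observe()
print(s["clock"],s["position"],s["force"],s["joints"].round(2))
g=W(BOARD,[.07,-.122,.016])[0]; print(g,jog(s,g+[0,0,.121+.03],-1.47))
I=arm.camera_info("scene");c=cam(I)
im=arm.get_image("scene")
for n in("scene",):
    t=arm.landmark_of(n,"pick"); print([(d["confidence"],d["at"]) for d in t])
P=s["position"]; ax=R.from_rotvec(s["ee_rot"]).apply([0,0,1])
tip=P+ax*.121; print("pred tip px",proj(c,tip),proj(c,tip-ax*.047))
o=np.array((250,130)); S=6
A=cv2.resize(im[130:230,250:380],None,fx=S,fy=S,interpolation=cv2.INTER_CUBIC)
for k in (0,.045,.049,.08): cv2.drawMarker(A,tuple(((proj(c,tip-ax*k)[0]-o+.5)*S).astype(int)),(0,0,255),0,10,1)
cv2.drawMarker(A,tuple(((proj(c,g+[0,0,.0])[0]-o+.5)*S).astype(int)),(255,0,0),1,12,1)
cv2.imwrite("pics/h1.png",A)
E
```

```text
7.2167 [ 0.54071066 -0.12358522  0.1788212 ] [ 0.56223284  0.19329305 -0.70457839] [-0.5   0.47  0.89  1.86 -0.43  1.02 -0.89]
[ 0.54214352 -0.12317535  0.03      ] (array([-0.3, -1.5, -2.2]), array([ 0.002, -0.   ,  0.005]))
[(0.8, [338.1, 292.2]), (0.77, [316.7, 209.7])]
pred tip px [[316.00227572 211.05615114]] [[316.15171652 197.15216113]]
```

View pics/h1.png

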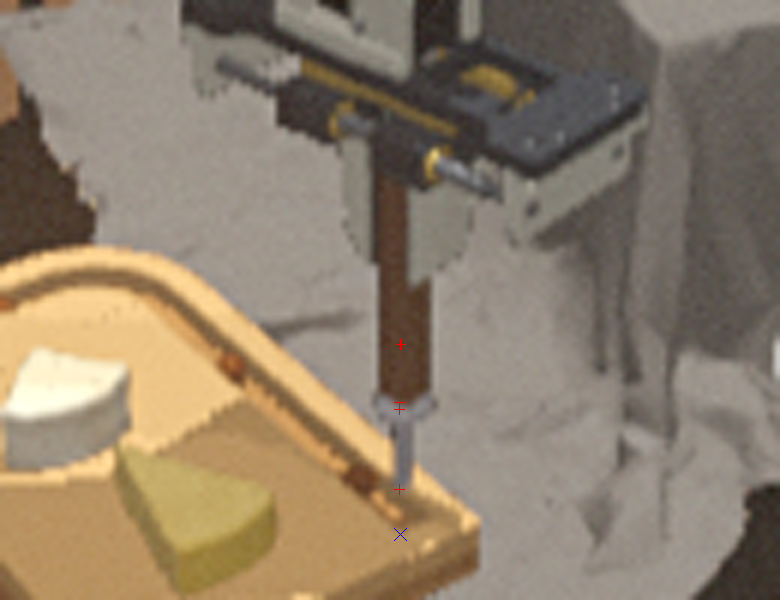

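Red marks (predicted pick axis) fall within about 4 crop pixels (under 1 px in the image) of the actual shank, and the blue cross lies in the groove's closed end. The nearest nut is at (360,478), well clear of the tip. I'll lower it in steps.

Emit:
jog_arm(commands=[{"translation":[0,-1,2],"turn":[0,0,0]},{"translation":[0,-1,5],"turn":[0,0,0]},{"translation":[0,-1,8],"turn":[0,0,0]},{"translation":[0,-1,11],"turn":[0,0,0]},{"translation":[0,-1,14],"turn":[0,0,0]},{"translation":[0,-1,16],"turn":[0,0,0]},{"translation":[0,-1,16],"turn":[0,0,0]},{"translation":[0,-1,16],"turn":[0,0,0]}])

```text
clock: 7.98
position: [0.5426, -0.1227, 0.1636]
ee_rot: [2.337, -2.1, -0.0]
force: [0.8, 0.2, -0.6]
width: 0.194
```

```bash
python3 - <<'E'
from cell import arm
from h import *
s=arm.observe()
print(s["clock"],s["position"],s["force"],s["dq"].round(3))
g=W(BOARD,[.07,-.122,.016])[0]; print(jog(s,g+[0,0,.121+.004],-1.47))
E
```

```text
7.9833 [ 0.54255788 -0.12267026  0.16357744] [ 0.83062645  0.22538678 -0.59280454] [-0.002 -0.003  0.004 -0.006  0.001  0.003  0.   ]
(array([0.5, 0.5, 8.6]), array([0.   , 0.   , 0.006]))
```

Emit:
jog_arm(commands=[{"translation":[0,0,2],"turn":[0,0,0]},{"translation":[0,0,4],"turn":[0,0,0]},{"translation":[0,0,6],"turn":[0,0,0]},{"translation":[0,0,8],"turn":[0,0,0]},{"translation":[0,0,9],"turn":[0,0,0]},{"translation":[0,0,9],"turn":[0,0,0]},{"translation":[0,0,9],"turn":[0,0,0]}])

```text
clock: 8.57
position: [0.5426, -0.1227, 0.1547]
ee_rot: [2.337, -2.1, -0.0]
force: [0.3, 0.4, -1.2]
width: 0.197
```

```bash
cat > plan.py <<'E'
from cell import arm
from h import *
import sys
s=arm.observe()
print(s["clock"],s["position"].round(4),"F",s["force"].round(1),"T",s["ft_torque"].round(2),"w",s["width"]*92,s["joints"].round(2))
# path by arc length, board frame
L1=.207;L2=.04*np.pi/2;L3=.055
def pt(l):
    if l<L1: return (.07,-.122+l,.016)
    if l<L1+L2: a=(l-L1)/.04; return (.03+.04*np.cos(a),.085+.04*np.sin(a),.016)
    return (.03-(l-L1-L2),.125,.016)
tipz=float(sys.argv[2]) if len(sys.argv)>2 else .0035
ls=np.linspace(0,.32,641); P=W(BOARD,[pt(l) for l in ls])
k=np.argmin(np.linalg.norm(P[:,:2]-s["position"][:2],axis=1)); l0=ls[k]; print("arc",l0,"off",np.linalg.norm(P[k,:2]-s["position"][:2]).round(4))
b=(s["position"][:2]-P[k,:2]); print("offset world",b.round(4))
step=.0037
for i in range(1,13):
    l=min(l0+step*i,float(sys.argv[1]) if len(sys.argv)>1 else .32)
    t=jog(s,W(BOARD,pt(l))[0]+[0,0,.121+tipz],-1.47); print(i,round(l,4),t[0].tolist(),t[1][2])
E
python3 plan.py
```

```text
8.5667 [ 0.5426 -0.1227  0.1547] F [ 0.3  0.4 -1.2] T [-0.04  0.14  0.04] w 18.16450822054256 [-0.48  0.5   0.87  1.88 -0.46  0.97 -0.87]
arc 0.0005 off 0.0004
offset world [ 0.0004 -0.0001]
1 0.0042 [-3.7, -0.4, 0.2] 0.006
2 0.0079 [-7.3, -1.3, 0.2] 0.006
3 0.0116 [-10.9, -2.1, 0.2] 0.006
4 0.0153 [-14.5, -3.0, 0.2] 0.006
5 0.019 [-18.1, -3.8, 0.2] 0.006
6 0.0227 [-21.7, -4.7, 0.2] 0.006
7 0.0264 [-25.3, -5.5, 0.2] 0.006
8 0.0301 [-28.9, -6.4, 0.2] 0.006
9 0.0338 [-32.5, -7.2, 0.2] 0.006
10 0.0375 [-36.1, -8.1, 0.2] 0.006
11 0.0412 [-39.7, -8.9, 0.2] 0.006
12 0.0449 [-43.3, -9.8, 0.2] 0.006
```

Emit:
jog_arm(commands=[{"translation":[-2,0,0],"turn":[0,0,0]},{"translation":[-5,-1,0],"turn":[0,0,0]},{"translation":[-8,-1.5,0],"turn":[0,0,0]},{"translation":[-11.5,-2,0],"turn":[0,0,0]},{"translation":[-15,-3,0],"turn":[0,0,0]},{"translation":[-18.5,-4,0],"turn":[0,0,0]},{"translation":[-22,-5,0],"turn":[0,0,0]},{"translation":[-25.5,-5.5,0],"turn":[0,0,0]},{"translation":[-29,-6.5,0],"turn":[0,0,0]},{"translation":[-32.5,-7,0],"turn":[0,0,0]},{"translation":[-36,-8,0],"turn":[0,0,0]},{"translation":[-39.5,-9,0],"turn":[0,0,0]}])

```text
clock: 9.57
position: [0.5475, -0.0821, 0.1547]
ee_rot: [-2.337, 2.1, -0.0]
force: [0.8, 1.7, -1.5]
width: 0.198
```

```bash
python3 plan.py
```

```text
9.5667 [ 0.5475 -0.0821  0.1547] F [ 0.8  1.7 -1.5] T [-0.14  0.19  0.01] w 18.187789827305682 [-0.55  0.5   0.87  1.89 -0.46  0.97 -0.94]
arc 0.0415 off 0.0002
offset world [ 0.0002 -0.0001]
1 0.0452 [-3.7, -0.7, 0.3] 0.006
2 0.0489 [-7.3, -1.6, 0.3] 0.006
3 0.0526 [-10.9, -2.4, 0.3] 0.006
4 0.0563 [-14.5, -3.3, 0.3] 0.006
5 0.06 [-18.1, -4.1, 0.3] 0.006
6 0.0637 [-21.7, -5.0, 0.3] 0.006
7 0.0674 [-25.3, -5.8, 0.3] 0.006
8 0.0711 [-28.9, -6.7, 0.3] 0.006
9 0.0748 [-32.5, -7.5, 0.3] 0.006
10 0.0785 [-36.1, -8.4, 0.3] 0.006
11 0.0822 [-39.7, -9.2, 0.3] 0.006
12 0.0859 [-43.3, -10.1, 0.3] 0.006
```

Emit:
jog_arm(commands=[{"translation":[-3.5,-0.7,0],"turn":[0,0,0]},{"translation":[-7,-1.6,0],"turn":[0,0,0]},{"translation":[-11,-2.4,0],"turn":[0,0,0]},{"translation":[-14.5,-3.3,0],"turn":[0,0,0]},{"translation":[-18,-4.1,0],"turn":[0,0,0]},{"translation":[-21.7,-5,0],"turn":[0,0,0]},{"translation":[-25.3,-5.8,0],"turn":[0,0,0]},{"translation":[-29,-6.7,0],"turn":[0,0,0]},{"translation":[-32.5,-7.5,0],"turn":[0,0,0]},{"translation":[-36,-8.4,0],"turn":[0,0,0]},{"translation":[-39.7,-9.2,0],"turn":[0,0,0]},{"translation":[-43.3,-10,0],"turn":[0,0,0]}])

```text
clock: 10.57
position: [0.5528, -0.038, 0.1547]
ee_rot: [-2.337, 2.1, 0.0]
force: [0.5, 0.5, -0.4]
width: 0.189
```

```bash
python3 plan.py
```

```text
10.5667 [ 0.5528 -0.038   0.1547] F [ 0.5  0.5 -0.4] T [-0.08  0.12  0.01] w 17.400862641089244 [-0.64  0.5   0.87  1.89 -0.46  0.97 -1.02]
arc 0.08600000000000001 off 0.0002
offset world [-0.0001 -0.0001]
1 0.0897 [-3.7, -1.0, 0.2] 0.006
2 0.0934 [-7.3, -1.8, 0.2] 0.006
3 0.0971 [-10.9, -2.7, 0.2] 0.006
4 0.1008 [-14.5, -3.5, 0.2] 0.006
5 0.1045 [-18.1, -4.4, 0.2] 0.006
6 0.1082 [-21.7, -5.2, 0.2] 0.006
7 0.1119 [-25.3, -6.1, 0.2] 0.006
8 0.1156 [-28.9, -6.9, 0.2] 0.006
9 0.1193 [-32.5, -7.8, 0.2] 0.006
10 0.123 [-36.1, -8.6, 0.2] 0.006
11 0.1267 [-39.7, -9.5, 0.2] 0.006
12 0.1304 [-43.3, -10.3, 0.2] 0.006
```

Emit:
jog_arm(commands=[{"translation":[-3.5,-1,0],"turn":[0,0,0]},{"translation":[-7,-1.8,0],"turn":[0,0,0]},{"translation":[-11,-2.7,0],"turn":[0,0,0]},{"translation":[-14.5,-3.5,0],"turn":[0,0,0]},{"translation":[-18,-4.4,0],"turn":[0,0,0]},{"translation":[-21.7,-5.2,0],"turn":[0,0,0]},{"translation":[-25.3,-6,0],"turn":[0,0,0]},{"translation":[-29,-7,0],"turn":[0,0,0]},{"translation":[-32.5,-7.8,0],"turn":[0,0,0]},{"translation":[-36,-8.6,0],"turn":[0,0,0]},{"translation":[-39.7,-9.5,0],"turn":[0,0,0]},{"translation":[-43.3,-10.3,0],"turn":[0,0,0]}])

```text
clock: 11.57
position: [0.5584, 0.0062, 0.1547]
ee_rot: [-2.337, 2.1, 0.0]
force: [0.2, 0.1, -1.8]
width: 0.195
```

```bash
python3 plan.py; python3 - <<'E'
from cell import arm
from h import *
im=arm.get_image("scene")[150:240,200:330]; cv2.imwrite("pics/m1.png",cv2.resize(im,None,fx=5,fy=5,interpolation=cv2.INTER_CUBIC))
E
```

```text
11.5667 [0.5584 0.0062 0.1547] F [ 0.2  0.1 -1.8] T [-0.06  0.19 -0.04] w 17.976212124049113 [-0.71  0.51  0.87  1.88 -0.47  0.98 -1.09]
arc 0.1305 off 0.0001
offset world [-0.     -0.0001]
1 0.1342 [-3.7, -0.9, 0.2] 0.006
2 0.1379 [-7.3, -1.7, 0.2] 0.006
3 0.1416 [-10.9, -2.6, 0.2] 0.006
4 0.1453 [-14.5, -3.4, 0.2] 0.006
5 0.149 [-18.1, -4.3, 0.2] 0.006
6 0.1527 [-21.7, -5.1, 0.2] 0.006
7 0.1564 [-25.3, -6.0, 0.2] 0.006
8 0.1601 [-28.9, -6.8, 0.2] 0.006
9 0.1638 [-32.5, -7.7, 0.2] 0.006
10 0.1675 [-36.1, -8.5, 0.2] 0.006
11 0.1712 [-39.7, -9.4, 0.2] 0.006
12 0.1749 [-43.3, -10.2, 0.2] 0.006
```

View pics/m1.png

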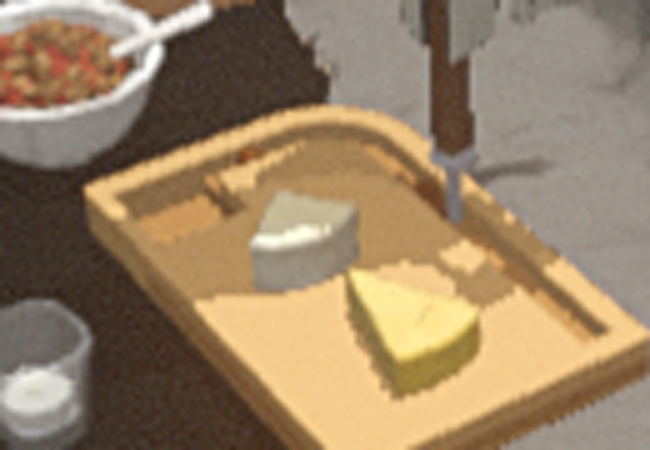

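The shank is in the groove at about (455,205), and the groove behind it is empty. The nuts are ahead of the pick near (430,190), with the last one still at (248,155). The cheeses haven't moved.

Emit:
jog_arm(commands=[{"translation":[-3.5,-0.9,0],"turn":[0,0,0]},{"translation":[-7,-1.7,0],"turn":[0,0,0]},{"translation":[-11,-2.6,0],"turn":[0,0,0]},{"translation":[-14.5,-3.4,0],"turn":[0,0,0]},{"translation":[-18,-4.3,0],"turn":[0,0,0]},{"translation":[-21.7,-5.1,0],"turn":[0,0,0]},{"translation":[-25.3,-6,0],"turn":[0,0,0]},{"translation":[-29,-6.8,0],"turn":[0,0,0]},{"translation":[-32.5,-7.7,0],"turn":[0,0,0]},{"translation":[-36,-8.5,0],"turn":[0,0,0]},{"translation":[-39.7,-9.4,0],"turn":[0,0,0]},{"translation":[-43.3,-10.2,0],"turn":[0,0,0]}])

```text
clock: 12.62
position: [0.5639, 0.0503, 0.1547]
ee_rot: [2.337, -2.1, -0.0]
force: [0.0, 0.3, -1.4]
width: 0.196
```

```bash
python3 plan.py
```

```text
12.6167 [0.5639 0.0503 0.1547] F [ 0.   0.3 -1.4] T [-0.03  0.15  0.02] w 18.020299595081628 [-0.78  0.52  0.87  1.86 -0.48  0.99 -1.17]
arc 0.17500000000000002 off 0.0001
offset world [-0.     -0.0001]
1 0.1787 [-3.7, -0.9, 0.2] 0.006
2 0.1824 [-7.3, -1.8, 0.2] 0.006
3 0.1861 [-10.9, -2.6, 0.2] 0.006
4 0.1898 [-14.5, -3.5, 0.2] 0.006
5 0.1935 [-18.1, -4.3, 0.2] 0.006
6 0.1972 [-21.7, -5.2, 0.2] 0.006
7 0.2009 [-25.3, -6.0, 0.2] 0.006
8 0.2046 [-28.9, -6.9, 0.2] 0.006
9 0.2083 [-32.5, -7.7, 0.2] 0.006
10 0.212 [-36.2, -8.3, 0.2] 0.006
11 0.2157 [-39.9, -8.5, 0.2] 0.006
12 0.2194 [-43.6, -8.4, 0.2] 0.006
```

Emit:
jog_arm(commands=[{"translation":[-3.5,-0.9,0],"turn":[0,0,0]},{"translation":[-7,-1.8,0],"turn":[0,0,0]},{"translation":[-11,-2.6,0],"turn":[0,0,0]},{"translation":[-14.5,-3.5,0],"turn":[0,0,0]},{"translation":[-18,-4.3,0],"turn":[0,0,0]},{"translation":[-21.7,-5.2,0],"turn":[0,0,0]},{"translation":[-25.3,-6,0],"turn":[0,0,0]},{"translation":[-29,-6.9,0],"turn":[0,0,0]},{"translation":[-32.5,-7.7,0],"turn":[0,0,0]},{"translation":[-36.2,-8.3,0],"turn":[0,0,0]},{"translation":[-39.9,-8.5,0],"turn":[0,0,0]},{"translation":[-43.6,-8.4,0],"turn":[0,0,0]}])

```text
clock: 13.62
position: [0.5676, 0.0945, 0.1547]
ee_rot: [2.337, -2.1, 0.0]
force: [-0.2, -0.6, -1.2]
width: 0.192
```

```bash
python3 plan.py
```

```text
13.6167 [0.5676 0.0945 0.1547] F [-0.2 -0.6 -1.2] T [-0.03  0.17 -0.05] w 17.61874360744527 [-0.85  0.54  0.87  1.83 -0.49  1.   -1.24]
arc 0.2195 off 0.0001
offset world [ 0.     -0.0001]
1 0.2232 [-3.8, 0.5, 0.2] 0.006
2 0.2269 [-7.4, 1.3, 0.2] 0.006
3 0.2306 [-10.9, 2.4, 0.2] 0.006
4 0.2343 [-14.3, 3.9, 0.2] 0.006
5 0.238 [-17.6, 5.6, 0.2] 0.006
6 0.2417 [-20.6, 7.7, 0.2] 0.006
7 0.2454 [-23.5, 10.0, 0.2] 0.006
8 0.2491 [-26.1, 12.6, 0.2] 0.006
9 0.2528 [-28.5, 15.4, 0.2] 0.006
10 0.2565 [-30.7, 18.5, 0.2] 0.006
11 0.2602 [-32.5, 21.7, 0.2] 0.006
12 0.2639 [-34.0, 25.1, 0.2] 0.006
```

Emit:
jog_arm(commands=[{"translation":[-3.8,0.5,0],"turn":[0,0,0]},{"translation":[-7.4,1.3,0],"turn":[0,0,0]},{"translation":[-10.9,2.4,0],"turn":[0,0,0]},{"translation":[-14.3,3.9,0],"turn":[0,0,0]},{"translation":[-17.6,5.6,0],"turn":[0,0,0]},{"translation":[-20.6,7.7,0],"turn":[0,0,0]},{"translation":[-23.5,10,0],"turn":[0,0,0]},{"translation":[-26.1,12.6,0],"turn":[0,0,0]},{"translation":[-28.5,15.4,0],"turn":[0,0,0]},{"translation":[-30.7,18.5,0],"turn":[0,0,0]},{"translation":[-32.5,21.7,0],"turn":[0,0,0]},{"translation":[-34,25,0],"turn":[0,0,0]}])

```text
clock: 14.62
position: [0.5388, 0.1255, 0.1547]
ee_rot: [-2.337, 2.1, 0.0]
force: [-0.6, -0.6, -0.5]
width: 0.196
```

```bash
python3 plan.py
```

```text
14.6167 [0.5388 0.1255 0.1547] F [-0.6 -0.6 -0.5] T [-0.07  0.18  0.02] w 18.0355797772135 [-0.94  0.51  0.89  1.89 -0.47  0.97 -1.3 ]
arc 0.264 off 0.0003
offset world [-0.0002 -0.0002]
1 0.2677 [-1.4, 3.3, 0.2] 0.006
2 0.2714 [-2.3, 6.9, 0.2] 0.006
3 0.2751 [-3.2, 10.5, 0.2] 0.006
4 0.2788 [-4.0, 14.1, 0.2] 0.006
5 0.2825 [-4.9, 17.7, 0.2] 0.006
6 0.2862 [-5.7, 21.3, 0.2] 0.006
7 0.2899 [-6.6, 24.9, 0.2] 0.006
8 0.2936 [-7.4, 28.5, 0.2] 0.006
9 0.2973 [-8.3, 32.1, 0.2] 0.006
10 0.301 [-9.1, 35.7, 0.2] 0.006
11 0.3047 [-10.0, 39.3, 0.2] 0.006
12 0.3084 [-10.8, 42.9, 0.2] 0.006
```

Emit:
jog_arm(commands=[{"translation":[-1.4,3.3,0],"turn":[0,0,0]},{"translation":[-2.3,6.9,0],"turn":[0,0,0]},{"translation":[-3.2,10.5,0],"turn":[0,0,0]},{"translation":[-4,14.1,0],"turn":[0,0,0]},{"translation":[-4.9,17.7,0],"turn":[0,0,0]},{"translation":[-5.7,21.3,0],"turn":[0,0,0]},{"translation":[-6.6,24.9,0],"turn":[0,0,0]},{"translation":[-7.4,28.5,0],"turn":[0,0,0]},{"translation":[-8.3,32,0],"turn":[0,0,0]},{"translation":[-9.1,35.7,0],"turn":[0,0,0]},{"translation":[-10,39.3,0],"turn":[0,0,0]},{"translation":[-10.8,42.9,0],"turn":[0,0,0]}])

```text
clock: 15.62
position: [0.4949, 0.1316, 0.1547]
ee_rot: [-2.337, 2.1, 0.0]
force: [-0.3, -1.0, -0.7]
width: 0.197
```

Emit:
jog_arm(commands=[{"translation":[-0.8,3,0],"turn":[0,0,0]},{"translation":[-1.4,6,0],"turn":[0,0,0]},{"translation":[-2.1,9,0],"turn":[0,0,0]},{"translation":[-2.8,12,0],"turn":[0,0,0]},{"translation":[-3.3,14,0],"turn":[0,0,0]},{"translation":[-3.3,14,0],"turn":[0,0,0]},{"translation":[-3.3,14,0],"turn":[0,0,0]},{"translation":[-3.3,14,0],"turn":[0,0,0]}])

```text
clock: 16.28
position: [0.4812, 0.1333, 0.1548]
ee_rot: [-2.337, 2.1, -0.0]
force: [0.2, -0.3, -0.7]
width: 0.194
```

```bash
python3 plan.py 0.3208|head -4; python3 - <<'E'
from cell import arm
from h import *
im=arm.get_image("scene")[150:240,200:330]; cv2.imwrite("pics/m2.png",cv2.resize(im,None,fx=5,fy=5,interpolation=cv2.INTER_CUBIC))
E
```

```text
16.2833 [0.4812 0.1333 0.1548] F [ 0.2 -0.3 -0.7] T [-0.05  0.15  0.04] w 17.890689397906982 [-1.06  0.42  0.93  2.02 -0.43  0.91 -1.37]
arc 0.32 off 0.0023
offset world [-0.0023  0.0002]
1 0.3208 [0.2, -1.4, 0.3] 0.006
```

View pics/m2.png

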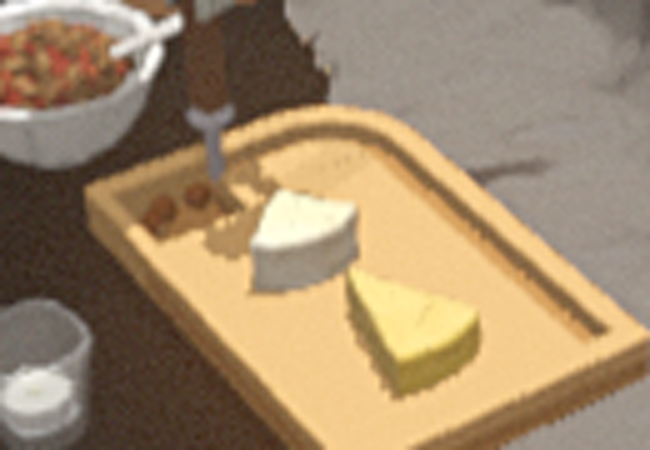

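The groove is empty behind the shank, which is at (213,165). Nuts show in the well at about (150,218), (163,208) and (198,195). I'll lift and check.

Emit:
jog_arm(commands=[{"translation":[0,0,-3],"turn":[0,0,0]},{"translation":[0,0,-8],"turn":[0,0,0]},{"translation":[0,0,-14],"turn":[0,0,0]},{"translation":[0,0,-22],"turn":[0,0,0]},{"translation":[0,0,-32],"turn":[0,0,0]},{"translation":[0,0,-44],"turn":[0,0,0]},{"translation":[0,0,-56],"turn":[0,0,0]},{"translation":[0,0,-66],"turn":[0,0,0]},{"translation":[0,0,-72],"turn":[0,0,0]},{"translation":[0,0,-72],"turn":[0,0,0]}])

```text
clock: 17.17
position: [0.4819, 0.1335, 0.2283]
ee_rot: [-2.335, 2.098, -0.001]
force: [1.3, -0.1, -0.5]
width: 0.196
```

```bash
python3 - <<'E'
from cell import arm
from h import *
s=arm.observe(); print(s["clock"],s["position"],s["joints"].round(2),jog(s,[.518,-.3247,.227],-1.476))
im=arm.get_image("scene")
for n in ("scene",):
  c=cam(arm.camera_info(n)); I=arm.camera_info(n)
  for d in arm.landmark_of(n,"hazelnut_0"):
    w=ray_z(c,I,d["at"],.026); b=R.from_euler("z",-BOARD[2]).apply(w-np.r_[BOARD[:2],0]); print(n,round(d["confidence"],2),np.round(d["at"],1),b.round(3))
im=im[170:215,205:265]; cv2.imwrite("pics/m3.png",cv2.resize(im,None,fx=10,fy=10,interpolation=cv2.INTER_CUBIC))
E
```

```text
17.1667 [0.48185646 0.13350621 0.22825803] [-1.15  0.32  1.02  1.92 -0.31  1.06 -1.47] (array([459.4,  12.9,   0.7]), array([-0.002,  0.001,  0.012]))
scene 0.54 [231.8 187.9] [-0.049  0.144  0.026]
scene 0.47 [265.5 178.2] [0.059 0.128 0.026]
scene 0.46 [238.1 185.2] [-0.027  0.145  0.026]
scene 0.39 [231.5 190.7] [-0.057  0.131  0.026]
```

View pics/m3.png

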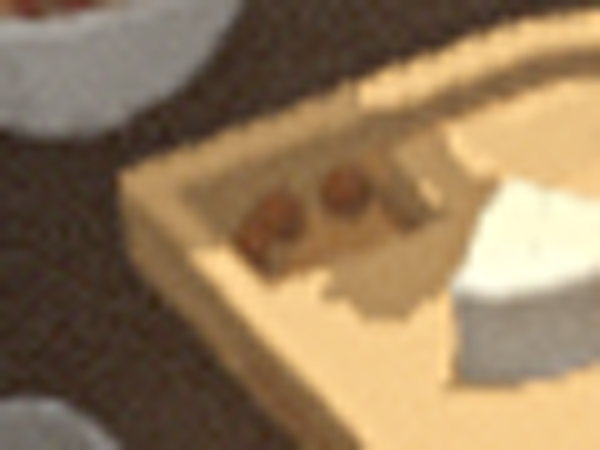

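All three nuts are in the well, at crop pixels (253,245), (278,215) and (345,190). I'll take the pick back to the stand.

Emit:
jog_arm(commands=[{"translation":[15,0,-4],"turn":[0,0,0]},{"translation":[45,1,-8],"turn":[0,0,0]},{"translation":[80,2,-8],"turn":[0,0,0]},{"translation":[118,3,-8],"turn":[0,0,0]},{"translation":[156,4,-8],"turn":[0,0,0]},{"translation":[194,5,-8],"turn":[0,0,0]},{"translation":[232,6,-8],"turn":[0,0,0]},{"translation":[270,7,-8],"turn":[0,0,0]},{"translation":[308,8,-8],"turn":[0,0,0]},{"translation":[346,9,-8],"turn":[0,0,0.01]},{"translation":[384,10,-8],"turn":[0,0,0.01]},{"translation":[414,12,-5],"turn":[0,0,0.012]}])

```text
clock: 18.27
position: [0.5122, -0.2837, 0.2317]
ee_rot: [2.321, -2.115, 0.001]
force: [0.8, 1.0, -1.4]
width: 0.195
```

Emit:
jog_arm(commands=[{"translation":[22,1,2],"turn":[0,0,0]},{"translation":[38,1,4],"turn":[0,0,0]},{"translation":[45,1,6],"turn":[0,0,0]},{"translation":[45,1,6],"turn":[0,0,0]},{"translation":[45,1,6],"turn":[0,0,0]},{"translation":[45,1,6],"turn":[0,0,0]}])

```text
clock: 18.77
position: [0.5166, -0.3231, 0.2255]
ee_rot: [-2.325, 2.112, 0.002]
force: [-0.4, 0.4, -0.7]
width: 0.19
```

```bash
python3 - <<'E'
from cell import arm
from h import *
s=arm.observe(); print(s["clock"],s["position"],s["joints"].round(2),s["force"],s["width"]*92,jog(s,[.518,-.3245,.182],-1.476))
E
```

```text
18.7667 [ 0.51663796 -0.3231291   0.22547977] [-0.13  0.53  0.93  1.66 -0.45  1.18 -0.56] [-0.38629814  0.41639319 -0.72981131] 17.455534600826006 (array([ 1.5, -1.2, 43.5]), array([0.   , 0.001, 0.001]))
```

Emit:
jog_arm(commands=[{"translation":[1.5,-1,8],"turn":[0,0,0]},{"translation":[1.5,-1,20],"turn":[0,0,0]},{"translation":[1.5,-1,32],"turn":[0,0,0]},{"translation":[1.5,-1,40],"turn":[0,0,0]},{"translation":[1.5,-1,42],"turn":[0,0,0]},{"translation":[1.5,-1,42],"turn":[0,0,0]},{"translation":[1.5,-1,42],"turn":[0,0,0]}])

```text
clock: 19.35
position: [0.5176, -0.3261, 0.1837]
ee_rot: [2.324, -2.114, -0.0]
force: [-0.3, 0.1, -0.1]
width: 0.202
```

```bash
python3 - <<'E'
from cell import arm
from h import *
s=arm.observe(); print(s["position"],s["force"],jog(s,[.518,-.3245,.1315],-1.476))
E
```

```text
[ 0.51755069 -0.32606136  0.18368848] [-0.28420718  0.10417416 -0.08834625] (array([-1.5, -0.6, 52.2]), array([ 0., -0., -0.]))
```

Emit:
jog_arm(commands=[{"translation":[-1.5,-0.5,3],"turn":[0,0,0]},{"translation":[-1.5,-0.5,6],"turn":[0,0,0]},{"translation":[-1.5,-0.5,9],"turn":[0,0,0]},{"translation":[-1.5,-0.5,12],"turn":[0,0,0]},{"translation":[-1.5,-0.5,15],"turn":[0,0,0]},{"translation":[-1.5,-0.5,18],"turn":[0,0,0]},{"translation":[-1.5,-0.5,21],"turn":[0,0,0]},{"translation":[-1.5,-0.5,24],"turn":[0,0,0]}])

```text
clock: 20.02
position: [0.5179, -0.3244, 0.1594]
ee_rot: [2.324, -2.114, -0.0]
force: [-0.0, 0.4, -0.7]
width: 0.192
```

```bash
python3 - <<'E'
from cell import arm
from h import *
s=arm.observe(); print(s["position"],s["force"],s["ft_torque"],jog(s,[.518,-.3245,.1315],-1.476))
E
```

```text
[ 0.51793606 -0.32443139  0.15939978] [-0.01871867  0.39384098 -0.70745932] [-0.07246377  0.1168786   0.01133104] (array([ 0.1, -0.1, 27.9]), array([ 0., -0., -0.]))
```

In the hole with no contact force, so I'll lower it the rest of the way.

Emit:
jog_arm(commands=[{"translation":[0,0,4],"turn":[0,0,0]},{"translation":[0,0,8],"turn":[0,0,0]},{"translation":[0,0,12],"turn":[0,0,0]},{"translation":[0,0,16],"turn":[0,0,0]},{"translation":[0,0,20],"turn":[0,0,0]},{"translation":[0,0,24],"turn":[0,0,0]},{"translation":[0,0,26],"turn":[0,0,0]},{"translation":[0,0,27],"turn":[0,0,0]},{"translation":[0,0,27.5],"turn":[0,0,0]},{"translation":[0,0,27.5],"turn":[0,0,0]}])

```text
clock: 20.85
position: [0.518, -0.3244, 0.1322]
ee_rot: [-2.324, 2.114, -0.0]
force: [0.2, 0.1, -1.4]
width: 0.192
```

Emit:
jog_arm(commands=[{"translation":[0,0,0],"turn":[0,0,0]},{"translation":[0,0,0],"turn":[0,0,0]},{"translation":[0,0,0],"turn":[0,0,0]},{"translation":[0,0,0],"turn":[0,0,0]},{"translation":[0,0,0],"turn":[0,0,0]},{"translation":[0,0,0],"turn":[0,0,0]}], claw=-0.3)

```text
clock: 21.35
position: [0.518, -0.3244, 0.1323]
ee_rot: [-2.324, 2.114, -0.0]
force: [-0.9, 0.0, 0.4]
width: 0.584
```

Emit:
jog_arm(commands=[{"translation":[0,0,-8],"turn":[0,0,0]},{"translation":[0,0,-24],"turn":[0,0,0]},{"translation":[0,0,-44],"turn":[0,0,0]},{"translation":[0,0,-66],"turn":[0,0,0]},{"translation":[0,0,-90],"turn":[0,0,0]},{"translation":[0,0,-112],"turn":[0,0,0]},{"translation":[0,0,-125],"turn":[0,0,0]},{"translation":[0,0,-130],"turn":[0,0,0]},{"translation":[0,0,-130],"turn":[0,0,0]},{"translation":[0,0,-130],"turn":[0,0,0]}])

```text
clock: 22.18
position: [0.5178, -0.3241, 0.2618]
ee_rot: [-2.324, 2.113, 0.001]
force: [-0.5, -0.7, -0.5]
width: 0.646
```

```bash
python3 - <<'E'
from cell import arm
from h import *
s=arm.observe(); print(s["clock"],s["position"],s["force"],s["width"])
im=arm.get_image("scene")[145:295,205:455]; cv2.imwrite("pics/f1.png",cv2.resize(im,None,fx=3.2,fy=3.2,interpolation=cv2.INTER_CUBIC))
E
```

```text
22.1833 [ 0.51783341 -0.32412603  0.26184487] [-0.52137463 -0.66007966 -0.50815005] 0.6459852763517117
```

View pics/f1.png

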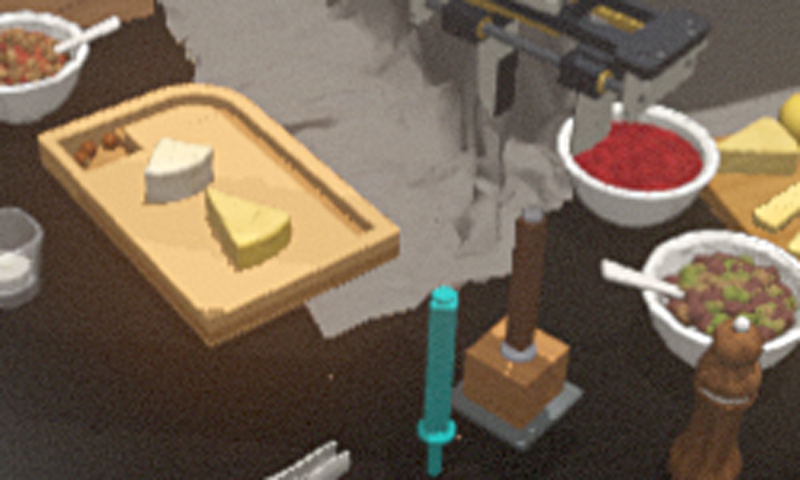

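The pick stands upright with its collar on the stand at (520,350). The nuts are in the well at (85–115,148), the cheeses and dishes haven't moved, and the gripper is clear. I'll hand it in.

```bash
python3 -c "
from cell import arm
print(arm.sign_off())"
```

```text
the job is handed in; nothing more can be done
None
```

The job is done and handed in at about 22 s on the robot's clock. I took the brown-handled pick from its stand and set its tip down at the closed end of the groove. I then ran it along the groove, round the bend and up to the mouth at about 4.5 cm/s, with the tip about 4 mm above the floor. After that I put the pick back in its stand.

- **Path and force:** the gripper stayed within about 0.3 mm of the planned groove line at my pauses. At the end it ran about 1 mm past the mouth point. The force readings stayed under about 2 N.
- **Nuts:** the picture taken after lifting the pick shows all three in the well and the groove empty. The network that locates nuts disagreed: it gave low-confidence positions, some outside the well and one in the bend. I trusted the picture.
- **Pick, cheeses and dishes:** the last picture shows the pick upright with its collar on the stand's top. The gripper was open and clear, and the cheeses, bowls and mill looked unmoved. I did not measure their positions again.
- **Slips:** one move call was refused because it was badly formed; it moved nothing. The two cameras also disagreed by 2–3 mm on the board and stand positions, so I used the average.

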